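# Change the coffee shelf over from weighing to brewing

### The arm

A 7-joint arm with a two-finger parallel gripper is mounted at the origin on the work surface. World frame = base frame: x ahead of the robot, y to its left, z up, the work surface at z = 0. Lengths are in m, angles in rad, forces in N, time in s.
With the tool pointing down it reaches from about 0.4 to 0.85 m from the base axis. Payload 10.4 kg.
Tool frame: the origin (TCP) lies midway between the tips of the shut fingers; the grasp point (between the pads) lies 19 mm behind it (ctrl.grasp_offset is the distance from the TCP to the grasp point, in m); y points along the fingers, x is the direction in which the jaws open and shut, and the axes are right-handed (so a half turn about y gives the same grasp; the last joint's range is limited). The gripper opens to 85 mm and grips with 20 to 120 N. Pads are 22 mm wide; open, the fingers measure 114 mm over their backs; the gripper's body (76 mm by 85 mm) begins 54 mm behind the grasp point. The pads swing forward as they close: fully open they stand 13 mm farther back than shut.
Start: joints at [1.271, 0.332, -0.065, 1.46, 0.022, 1.35, -0.088], TCP at [0.171, -0.601, 0.231] pointing down, gripper open.
Joint ranges: [-2.6, 2.6], [-0.5, 2.12], [-1.47, 1.34], [0.16, 2.42], [-1.27, 4.41], [0.06, 2.06], [-2.6, 2.6]. Speed limits (rad/s): [2.22, 2.22, 2.79, 2.79, 3.14, 3.14, 3.14].

### API

Orientations are given as a rotation vector (axis times angle).
In Python, from workcell import state, optics, ctrl gives the robot as it stands.
- The arm moves only by the tool jog_arm, never from a script. Its argument "plan" is a list of rows, each an object with "travel": the shift along the world's x, y, z in cm, a list of three; "twist": the turn about the world's z in degrees. In form: [{"travel": [tx, ty, tz], "twist": twist}, ...]. A call has 1 to 20 rows; each row is the pose to reach, as a shift and turn from the pose measured when the call began; what a row does not reach only later rows make up. A row lasts 1/12 s, in which the tool goes at most 41.7 mm and 7.16 degrees, less where a joint would pass 70% of its speed; a pose out of reach is approached as far as the arm can. A call with a gripper value outside its range is refused whole. "hand" is the closure in counts, from 0 (fully open) to 255 (shut), set as the call begins (left out, the last holds). The fingers move at their own pace and stop on an object; "squeeze" is the grip in N (left out, the last holds). Time passes only in rows, so rows that repeat a pose let the fingers close. It gives the time, the measured TCP pose, the force and the opening at its end, in the units of the state.
- state(): the state, without advancing time (a new reading comes with each control period).
- optics.grab_frame(name): name is "scene" or "top" or "wrist"; returns a dict with "image" (400x640x3 uint8, red, green, blue), "fx", "fy", "cx", "cy" (pixels), "extrinsics" (4x4, takes a point from world to camera coordinates). Camera axes: x right, y up, looking along -z (the intrinsics and any distortion apply to the point x, -y, -z); pixel columns grow to the right and rows downward; lengths in m; the calibration is good to about 2 mm. The wrist camera is an equidistant fisheye: a pixel r from the principal point sees the ray r / f radians off the axis. A picture is of the moment at which its call begins. There is no depth.
- ctrl.hand_in(): hands the job in, once; it reports no verdict.
Trained networks look in a picture, given as the dict that the camera call returned (one of the last four; its "shot" number tells which), for a name from the list of things; names that differ only in an ending like _2 or _b are one class to them, and where a whole thing is asked for, a point or a joint stands for the part that bears it (a point fixed in the world has none). Each returns a list of dicts, best first, with "score" (0 to 1); they miss things now and then, are a little off and sometimes report something else, mostly with a low value. They report only what shows in the picture. A call takes as long as a camera call. They do not tell look-alikes from the thing itself.
- optics.boxes_of(name, picture): "uv" ([column, row] in pixels, amid what is visible of it).
The state is a dict: "time": time; "joint_positions": joint angles; "dq": joint speeds; "tau": joint torques, N m; "ee_pos": TCP position; "orientation": TCP orientation; "force": force on the tool from outside, world axes, zero at the start; "wrist_torque": the same for the moment, N m; "gripper_width": finger opening in m.
Only numpy, scipy, OpenCV 4.12 (cv2) and the standard library are available. Lean on these libraries where they do the work, as an engineer would, in place of code of your own. Each camera call takes 0.05 s, during which the arm holds its last target. There are 200 camera calls.

### The job

The beans are weighed, so set the coffee shelf up for brewing: the carafe and the canister change places, using a free spot such as the tile trivet on the way, so that the carafe stands upright in the middle of the scale's weighing plate and the canister in the middle of the cork mat with none of its foot over the edge. The dripper belongs on that carafe, seated level with its skirt inside the carafe's mouth, and the scoop belongs standing upright in its round terracotta rest. Never tip the carafe, canister or dripper over, set the glass and the ceramic down gently, and do not shift the milk jug and the espresso cup that stand among them.

Things in the scene. Friction and masses are not known exactly. Their poses are not given: they have to be found in the camera images.
- canister: Round black plastic canister, 96 mm wide (lid 100), clip-on lid snapped shut, two steel clips. Lid top 112 mm high; on its middle a round black knob, 33 mm wide, from 112 to 140 mm height, to lift it by. 0.3 to 0.6 kg. Origin: centre of underside, z up. Starts on the scale.
- carafe: Glass carafe, 135 mm high: foot 92, belly 102 mm wide, tapering above 34 mm height to a straight neck 58 mm wide from 84 mm up. Grip the black collar (63 mm wide, height 90 to 118) with fingers closing along x: the black handle stands out along +y to 82 mm from the axis. Mouth 51 mm wide inside. 0.3 to 0.45 kg. Origin: centre of underside, z up. Starts on the cork mat.
- dripper: White ceramic dripper, 88 mm high: skirt 35 mm wide (0 to 6 mm), round flange 82 mm wide (6 to 11), wedge hopper, oblong upright rim band (60 to 88) 96 mm long (x), 60 mm wide (y), flat sides across y to grip. Handle loop along +x to 73 mm. About 0.3 kg. Origin: centre of underside, z up. Seated, the flange lies on the carafe's rim, origin 129 mm above the carafe's. Starts on the bare shelf.
- scoop: Aluminium scoop standing on its flat foot: round open bowl 36 mm high, 42 mm wide at the foot, 48 mm at the rim; strip handle 12 mm wide along +x at height 32 to 35 mm, reaching 93 mm from the axis. 60 g. Origin: centre of the bowl's underside, z up. Starts on the bare shelf.
- scale: Flat black brew scale, fixed to the shelf: a square grey weighing plate 120 by 120 mm, its top 22 mm above the shelf, and a strip with a dark display along its -x side, reaching 90 mm from the origin at 16 mm height. Origin: under the middle of the weighing plate, at shelf height, z up.
- cork_mat: Round cork mat, 124 mm in diameter and 8 mm thick, fixed. Origin: centre of its underside, z up.
- rest: Round terracotta scoop rest, fixed: a shallow dish 90 mm across, 12 mm high, small flat tab on its +x side; inner floor 5 mm above the shelf, about 69 mm across, rim flaring outward. The scoop's bowl stands inside, its handle over the rim in any direction. Origin: centre of underside, z up.
- tile: Square white glazed tile with a blue pattern, used as a trivet, 140 by 140 mm, 12 mm thick, fixed. It is empty: the free spot. Origin: centre of its underside, z up.
- jug: Small stainless steel milk jug, 76 mm in diameter and 82 mm high, handle along +y reaching 64 mm from the axis. Loose bystander: leave it where it is. Origin: centre of its underside, z up.
- cup: White ceramic espresso cup without a handle, 52 mm in diameter and 52 mm high, at the far side. Loose bystander: leave it where it is. Origin: centre of its underside, z up.
Not all that is in view belongs to the job. What is meant by the scoop is not black or green, and is the smaller of those in its own colour.

How it is judged:
At the end, for the whole second after the job is handed in: Carafe upright on the scale, within 14 mm of the plate's middle; canister upright on the cork mat, within 13 mm of its centre; dripper level on the carafe, axes within 10 mm, origin 129 +-4 mm above the carafe's; scoop upright on the floor of its rest, within 18 mm of its centre; all at rest (horizontal distance between carafe and scale below 0.014 m and z of carafe in the frame of scale between 0.018 and 0.026 m and angle between each of carafe, canister, dripper, scoop's own z axis and vertical below 0.08 rad and linear speed of each of carafe, canister, dripper, scoop below 0.02 m/s and angular speed of each of carafe, canister, dripper, scoop below 0.15 rad/s and horizontal distance between canister and cork_mat below 0.013 m and z of canister in the frame of cork_mat between 0.004 and 0.012 m and horizontal distance between dripper and carafe below 0.01 m and z of dripper in the frame of carafe between 0.125 and 0.133 m and horizontal distance between scoop and rest below 0.018 m and z of scoop in the frame of rest between 0.001 and 0.009 m); the robot touches nothing.
It fails at once if the milk jug or the espresso cup is shifted by more than 20 mm (distance of any of jug, cup from where it was at the start of the episode above 0.02 m).
It fails at once if the carafe, the canister or the dripper tips by more than 0.6 rad (angle between any of carafe, canister, dripper's own z axis and vertical above 0.6 rad).
It fails at once if the carafe is dropped on the scale or the dripper on the carafe (arriving faster than 0.5 m/s, a fall of over 13 mm) ((horizontal distance between carafe and scale below 0.03 m and z of carafe in the frame of scale between 0.019 and 0.036 m and linear speed of carafe above 0.5 m/s) or (horizontal distance between dripper and carafe below 0.03 m and z of dripper in the frame of carafe between 0.126 and 0.143 m and linear speed of dripper above 0.5 m/s)).
It also fails if it takes over 128 s, if anything falls off the work surface, if the arm or the gripper's body presses on something with over 40 N, if the wrist force passes 120 N, or if a joint passes its speed limit or range.

## Working session

There is one attempt and no reset: what is moved stays moved. The work goes in short steps, Python scripts to look and compute and a tool call to move; the robot and the scene stay as the last step left them, time stands still between calls to the robot, and variables do not carry over. Pictures are saved under pics/ and viewed, about 12 in all and at most 16, crops included, and the job is handed in when it is done.

Besides the shell and the picture viewer there is one more tool, called after "Request:" in YAML: its name, and indented under it one key for each argument. jog_arm: Moves the arm, as the interface text tells. Its arguments: {"type":"object","properties":{"plan":{"type":"array"},"hand":{"type":"number"},"squeeze":{"type":"number"}},"required":["plan"]}

```bash
mkdir -p pics; ls; python3 - <<'E'
from workcell import state, optics, ctrl
import cv2
print(state(), ctrl.grasp_offset)
for n in ["scene","top"]:
    p=optics.grab_frame(n); cv2.imwrite(f"pics/{n}0.png",p["image"][:,:,::-1])
    print(n,p["fx"],p["fy"],p["cx"],p["cy"],p["extrinsics"].tolist(), [k for k in p])
    for o in "canister carafe dripper scoop scale cork_mat rest tile jug cup".split():
        print(o,[( [round(float(x)) for x in d["uv"]],round(float(d["score"]),2)) for d in optics.boxes_of(o,p)])
E
```

```text
pics
{'time': 0.0, 'joint_positions': array([ 1.27140836,  0.33289428, -0.06471354,  1.46097395,  0.02156204,
        1.34988718, -0.08852309]), 'dq': array([-1.02935131e-03, -7.75805138e-04,  1.04325380e-03,  1.09724208e-05,
        1.18943377e-03,  1.38389748e-04, -2.48929629e-04]), 'tau': array([ 3.12815409e-04, -6.25457811e+01,  4.91273229e-02, -3.91609311e+01,
        1.61534396e-02,  1.00396411e-02,  2.06857652e-05]), 'ee_pos': array([ 0.17070012, -0.60083376,  0.23048638]), 'orientation': array([-1.326625  ,  1.00377747, -1.00180042]), 'force': array([-0.40397156, -0.1845042 , -1.00575985]), 'wrist_torque': array([ 0.01650901,  0.00105816, -0.034499  ]), 'gripper_width': 0.08497116159936847} 0.0187
scene 380.8002712456183 380.8002712456183 320.2830168387968 199.3488099664273 [[0.05939037743332271, 0.9979502165144059, 0.023835864305251208, 0.07583239779707608], [-0.5744644556263678, 0.014640432895652027, 0.8183985868429449, 0.21177572984562215], [0.8163720795631295, -0.06229785777600057, 0.5741564287076241, -1.6892769278925215], [0.0, 0.0, 0.0, 1.0]] ['image', 'fx', 'fy', 'cx',
[... 453 characters left out ...]
719009578, -0.9999186666441845, -0.0007125778017015348, -0.1026013220733591], [0.9840486398786336, -0.012658257165687678, 0.17744870492212306, -0.43944160552893224], [-0.17744329241653112, 0.001558403684417851, 0.9841297929411231, -1.0130438121144567], [0.0, 0.0, 0.0, 1.0]] ['image', 'fx', 'fy', 'cx', 'cy', 'extrinsics', 'shot']
canister [([330, 179], 0.6)]
carafe [([237, 181], 0.8)]
dripper [([179, 132], 0.86)]
scoop [([488, 234], 0.9), ([424, 304], 0.73), ([432, 147], 0.67), ([372, 131], 0.55), ([327, 100], 0.55)]
scale [([327, 210], 0.64)]
cork_mat [([253, 196], 0.63)]
rest [([375, 128], 0.16)]
tile [([152, 213], 0.76), ([417, 213], 0.44)]
jug [([275, 112], 0.85)]
cup [([327, 101], 0.69)]
```

View pics/top0.png

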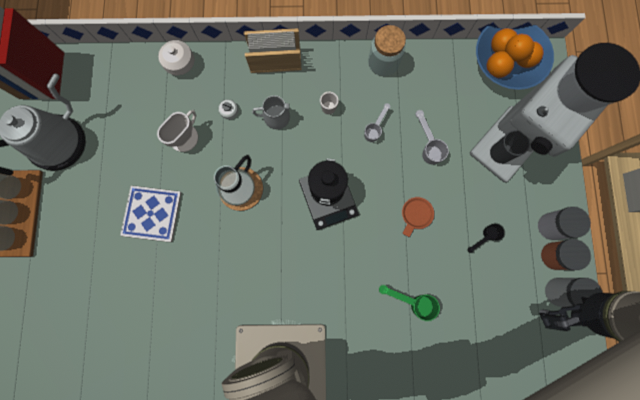

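View pics/scene0.png

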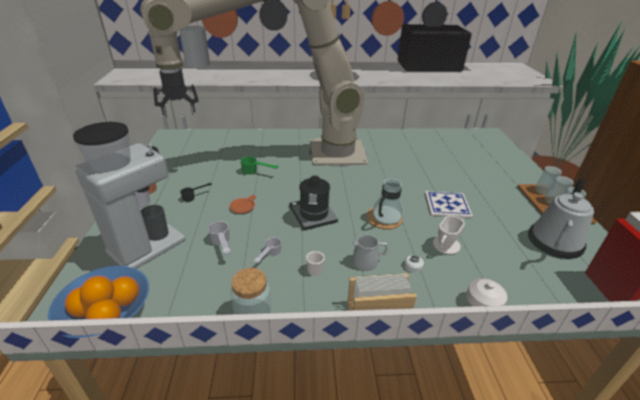

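Top view: aluminium scoops at (374,130) [small] and (435,150) [large], black at (494,232), green at (425,306). The target is the small aluminium one at (374,130). Carafe is around (237,185), canister (328,185), dripper (178,130), tile (151,213), rest (418,213), jug (275,112) and cup (329,101). A close crop comes next.

```bash
cat > h.py <<'E'
from workcell import state, optics, ctrl
import numpy as np, cv2
from scipy.spatial.transform import Rotation as R
np.set_printoptions(precision=4,suppress=True)
def ray(p,uv,fish=False):
    x=(np.array(uv,float)-[p["cx"],p["cy"]])/[p["fx"],p["fy"]]
    if fish:
        th=np.hypot(*x); s=np.sinc(th/np.pi); d=np.array([x[0]*s,-x[1]*s,-np.cos(th)])
    else: d=np.array([x[0],-x[1],-1])
    E=np.array(p["extrinsics"]); return -E[:3,:3].T@E[:3,3], E[:3,:3].T@d
def at(p,uv,z,fish=False):
    o,d=ray(p,uv,fish); return (o+d*(z-o[2])/d[2])[:2]
def proj(p,P,fish=False):
    E=np.array(p["extrinsics"]); c=E[:3,:3]@np.array(P,float)+E[:3,3]; c=np.array([c[0],-c[1],-c[2]])
    if fish:
        r=np.hypot(c[0],c[1]); th=np.arctan2(r,c[2]); q=c[:2]/max(r,1e-9)*th
    else: q=c[:2]/c[2]
    return q*[p["fx"],p["fy"]]+[p["cx"],p["cy"]]
def circ(img,p,c,z,rad,col=(0,0,255),fish=False,s=1,off=(0,0)):
    pts=[(proj(p,[c[0]+rad*np.cos(a),c[1]+rad*np.sin(a),z],fish)-off)*s for a in np.linspace(0,6.283,60)]
    cv2.polylines(img,[np.int32(np.round(pts))],True,col,1)
E
python3 - <<'E'
from h import *
s=state(); M=R.from_rotvec(s["orientation"]).as_matrix(); print(M)
p=optics.grab_frame("top")
for n,uv,z in [("carafe",(237,183),.1),("canisterknob",(329,170),.14),("dripper",(178,128),.088),("scoop",(374,130),.036),("rest",(418,213),.012),("tile",(151,213),.012),("jug",(272,110),.08),("cup",(329,100),.05),("mat",(240,190),.008)]:
    print(n,at(p,uv,z))
w=optics.grab_frame("wrist"); print(w["fx"],w["cx"],w["cy"]); E=np.array(w["extrinsics"]); C=-E[:3,:3].T@E[:3,3]; print("cam in tool",M.T@(C-s["ee_pos"]), "axis", -E[2,:3])
im=p["image"][75:255,115:455,::-1]; im=cv2.resize(im,None,fx=2.35,fy=2.35,interpolation=cv2.INTER_CUBIC); cv2.imwrite("pics/crop1.png",im)
E
```

```text
[[ 0.2733  0.      0.9619]
 [-0.9619 -0.0001  0.2733]
 [ 0.0001 -1.      0.    ]]
carafe [0.4762 0.1025]
canisterknob [ 0.4967 -0.1306]
dripper [0.6297 0.2644]
scoop [ 0.6367 -0.2599]
rest [ 0.4062 -0.3747]
tile [0.4156 0.3541]
jug [0.6802 0.0179]
cup [ 0.7205 -0.1362]
mat [0.4775 0.1134]
309.70691628693146 322.9638257302472 201.23198343964938
cam in tool [-0.0004 -0.1412  0.0783] axis [-0.2961 -0.0832 -0.9515]
```

View pics/crop1.png

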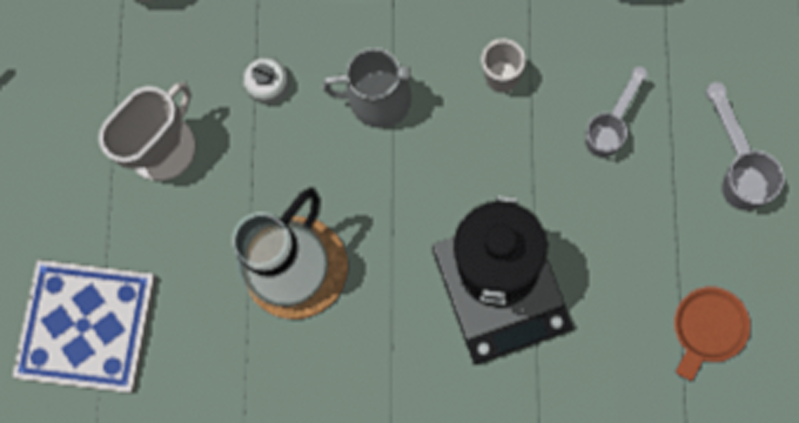

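The crop shows the small aluminium scoop's bowl at (606,133) and handle end (640,75), shorter than the one at (755,178). The carafe handle points up-right at (312,200), the dripper handle is at (180,95), and the scale's display edge runs (474,362)-(575,325). Next I compute the poses from these.

```bash
python3 - <<'E'
from h import *
p=optics.grab_frame("top")
f=lambda u,v,z: at(p,(115+u/2.35,75+v/2.35),z)
ang=lambda d: np.degrees(np.arctan2(d[1],d[0]))
ca=f(264,243,.143); ch=f(312,198,.10); print("carafe",ca,"handle",ang(ch-ca))
print("mat",f(297,268,.008))
print("canister",f(500,247,.134),f(504,240,.162))
print("rest",f(712,325,.012),"tile",f(85,326,.012))
a,b,c=f(474,362,.016),f(575,325,.016),f(433,248,.022)
print("scale edges",np.linalg.norm(a-b),np.linalg.norm(c-a)); d=(c-a)/np.linalg.norm(c-a); print("scale",(a+b)/2+.09*d,"x dir",ang(d))
dr=f(140,127,.088); print("dripper",dr,"handle",ang(f(180,97,.07)-dr))
s=f(606,131,.036); print("scoop",s,"h",ang(f(640,75,.034)-s),np.linalg.norm(f(640,75,.034)-s), "big",np.linalg.norm(f(716,90,.034)-f(755,178,.04)))
print("jug",f(374,75,.082),"cup",f(503,60,.052))
E
```

```text
carafe [0.4781 0.1171] handle -33.992093085930904
mat [0.4801 0.1097]
canister [ 0.4728 -0.1273] [ 0.4734 -0.1308]
rest [ 0.4054 -0.3746] tile [0.4136 0.3535]
scale edges 0.12442516049770788 0.14134591828967566
scale [ 0.4712 -0.127 ] x dir 19.139188728079972
dripper [0.6269 0.2733] handle -41.13762115146853
scoop [ 0.6346 -0.2567] h -31.68141341942613 0.08278676685816476 big 0.1175711115060871
jug [0.6881 0.012 ] cup [ 0.718  -0.1363]
```

Request:
jog_arm:
  plan:
    - {"travel":[0,0,5],"twist":7}
    - {"travel":[0,0,5],"twist":14}
    - {"travel":[4,6,5],"twist":21}
    - {"travel":[8,12,5],"twist":28}
    - {"travel":[12,18,5],"twist":35}
    - {"travel":[16,25,5],"twist":42}
    - {"travel":[20,31,5],"twist":49}
    - {"travel":[22,35,5],"twist":56}
    - {"travel":[24,38,5],"twist":63}
    - {"travel":[25,40,5],"twist":70}
    - {"travel":[26,41,5],"twist":77}
    - {"travel":[27,42,5],"twist":84}
    - {"travel":[28,43,5],"twist":91}
    - {"travel":[29,44,5],"twist":98}
    - {"travel":[30,45,5],"twist":105}
    - {"travel":[30.2,47,5],"twist":112}
    - {"travel":[30.2,47.2,5],"twist":119}
    - {"travel":[30.2,47.2,5],"twist":126}
    - {"travel":[30.2,47.2,5],"twist":130}
    - {"travel":[30.2,47.2,5],"twist":130}
  hand: 0
  squeeze: 50

```text
time: 2.92
ee_pos: [0.4729, -0.1291, 0.2814]
orientation: [-1.433, -0.763, 0.763]
force: [-0.6, -1.0, -0.5]
gripper_width: 0.0853
```

```bash
cat > look.py <<'E'
import sys
from h import *
s=state(); M=R.from_rotvec(s["orientation"]).as_matrix()
print(s["time"],s["ee_pos"],"yaw",np.degrees(np.arctan2(M[1,0],M[0,0])),"j",s["joint_positions"],"F",s["force"],s["gripper_width"])
p=optics.grab_frame("wrist"); im=p["image"][:,:,::-1].copy()
for a in sys.argv[2:]:   # x,y,z,r circles
    x,y,z,r=map(float,a.split(",")); circ(im,p,(x,y),z,r,fish=True)
cv2.imwrite(f"pics/{sys.argv[1]}.png",im); np.savez("last.npz",**{k:np.array(p[k]) for k in ("fx","fy","cx","cy","extrinsics")})
E
python3 look.py w1 0.473,-0.129,0.162,0.0165 0.473,-0.129,0.134,0.05 0.478,0.117,0.143,0.0255 0.480,0.110,0.008,0.062
```

```text
2.9167 [ 0.4729 -0.1291  0.2814] yaw 56.07184938319421 j [ 0.8157  0.0488 -0.6563  1.6983  0.0303  1.4045  1.1336] F [-0.6313 -0.9704 -0.492 ] 0.08526777530427922
```

View pics/w1.png

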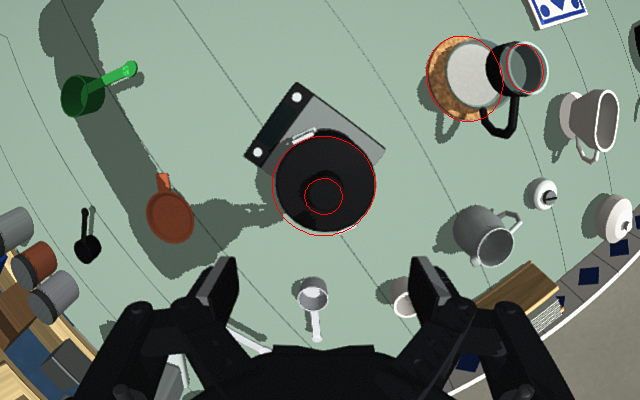

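The wrist view shows the circles lying on the canister knob (324,194), the lid, the mat and the carafe mouth (527,70), so the estimates hold. I'll grip the knob now.

Request:
jog_arm:
  plan:
    - {"travel":[0,0,-4],"twist":0}
    - {"travel":[0,0,-8],"twist":0}
    - {"travel":[0,0,-11],"twist":0}
    - {"travel":[0,0,-13],"twist":0}
    - {"travel":[0,0,-14.4],"twist":0}
    - {"travel":[0,0,-14.4],"twist":0}
    - {"travel":[0,0,-14.4],"twist":0}

```text
time: 3.55
ee_pos: [0.4726, -0.1292, 0.1374]
orientation: [-1.434, -0.757, 0.758]
force: [-0.6, -0.5, 0.9]
gripper_width: 0.0853
```

Request:
jog_arm:
  plan:
    - {"travel":[0,0,0],"twist":0}
    - {"travel":[0,0,0],"twist":0}
    - {"travel":[0,0,0],"twist":0}
    - {"travel":[0,0,0],"twist":0}
    - {"travel":[0,0,0],"twist":0}
    - {"travel":[0,0,0],"twist":0}
    - {"travel":[0,0,0],"twist":0}
    - {"travel":[0,0,0],"twist":0}
    - {"travel":[0,0,0],"twist":0}
    - {"travel":[0,0,0],"twist":0}
    - {"travel":[0,0,0],"twist":0}
    - {"travel":[0,0,0],"twist":0}
  hand: 255
  squeeze: 60

```text
time: 4.55
ee_pos: [0.4734, -0.1289, 0.1383]
orientation: [-1.435, -0.759, 0.757]
force: [0.5, 2.7, 6.3]
gripper_width: 0.0308
```

Request:
jog_arm:
  plan:
    - {"travel":[0,0,1],"twist":0}
    - {"travel":[0,0,3],"twist":0}
    - {"travel":[0,0,6],"twist":0}
    - {"travel":[0,0,9],"twist":0}
    - {"travel":[0,0,12],"twist":0}
    - {"travel":[0,0,15],"twist":0}
    - {"travel":[0,0,17],"twist":0}
    - {"travel":[0,0,17],"twist":0}
    - {"travel":[0,0,17],"twist":0}

```text
time: 5.3
ee_pos: [0.4733, -0.129, 0.3083]
orientation: [-1.435, -0.759, 0.757]
force: [-0.3, -0.0, -6.6]
gripper_width: 0.0308
```

Request:
jog_arm:
  plan:
    - {"travel":[0,1.5,0],"twist":0}
    - {"travel":[-0.3,4,0],"twist":0}
    - {"travel":[-0.6,7,0],"twist":0}
    - {"travel":[-1,10,0],"twist":0}
    - {"travel":[-1.5,13,0],"twist":0}
    - {"travel":[-2,16,0],"twist":0}
    - {"travel":[-2.4,19,0],"twist":0}
    - {"travel":[-2.8,22,0],"twist":0}
    - {"travel":[-3.2,25,0],"twist":0}
    - {"travel":[-3.6,28,0],"twist":0}
    - {"travel":[-4,31,0],"twist":0}
    - {"travel":[-4.4,34,0],"twist":0}
    - {"travel":[-4.8,37,0],"twist":0}
    - {"travel":[-5.2,40,0],"twist":0}
    - {"travel":[-5.6,43,0],"twist":0}
    - {"travel":[-5.8,46,0],"twist":0}
    - {"travel":[-5.9,47.5,0],"twist":0}
    - {"travel":[-5.9,48.2,0],"twist":0}
    - {"travel":[-5.9,48.2,0],"twist":0}
    - {"travel":[-5.9,48.2,0],"twist":0}

```text
time: 6.97
ee_pos: [0.4141, 0.352, 0.3069]
orientation: [-1.436, -0.757, 0.759]
force: [-0.8, -0.8, -5.4]
gripper_width: 0.0309
```

```bash
python3 look.py w2 0.414,0.3535,0.19,0.048 0.48,0.11,0.008,0.062 0.478,0.117,0.143,0.0255; python3 - <<'E'
from h import *
p=optics.grab_frame("scene"); cv2.imwrite("pics/s2.png",cv2.resize(p["image"][60:280,160:560,::-1],None,fx=2,fy=2,interpolation=cv2.INTER_CUBIC))
E
```

```text
6.9667 [0.4141 0.352  0.3069] yaw 55.68709246758952 j [ 0.1417  0.2853 -1.1178  1.5121  0.2569  1.5058 -0.0053] F [-0.7668 -0.752  -5.3805] 0.030895027906569464
```

View pics/w2.png

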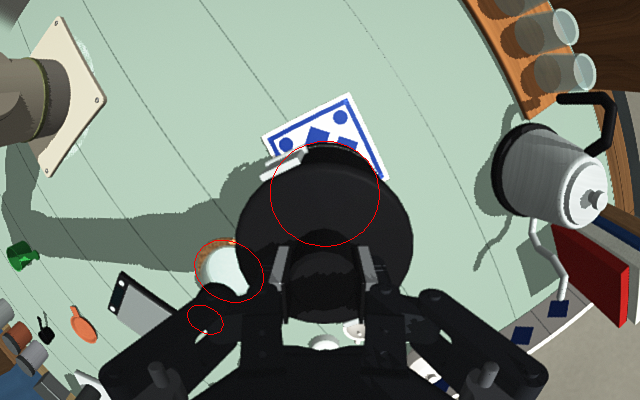

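The wrist view shows the canister held level over the tile (330,140). I'll lower it.

Request:
jog_arm:
  plan:
    - {"travel":[0,0.1,-3],"twist":0}
    - {"travel":[0,0.1,-6],"twist":0}
    - {"travel":[0,0.1,-9],"twist":0}
    - {"travel":[0,0.1,-12],"twist":0}
    - {"travel":[0,0.1,-14.5],"twist":0}
    - {"travel":[0,0.1,-16],"twist":0}
    - {"travel":[0,0.1,-16.8],"twist":0}
    - {"travel":[0,0.1,-17.3],"twist":0}
    - {"travel":[0,0.1,-17.6],"twist":0}
    - {"travel":[0,0.1,-17.8],"twist":0}
    - {"travel":[0,0.1,-17.8],"twist":0}
    - {"travel":[0,0.1,-17.8],"twist":0}

```text
time: 8.07
ee_pos: [0.4152, 0.3526, 0.1304]
orientation: [-1.437, -0.757, 0.755]
force: [0.0, 0.1, -4.9]
gripper_width: 0.0308
```

Request:
jog_arm:
  plan:
    - {"travel":[0,0,-0.2],"twist":0}
    - {"travel":[0,0,-0.3],"twist":0}
    - {"travel":[0,0,-0.3],"twist":0}

```text
time: 8.32
ee_pos: [0.4158, 0.3533, 0.1284]
orientation: [-1.437, -0.759, 0.754]
force: [0.5, -0.5, 3.2]
gripper_width: 0.0308
```

Request:
jog_arm:
  plan:
    - {"travel":[0,0,0],"twist":0}
    - {"travel":[0,0,0],"twist":0}
    - {"travel":[0,0,0],"twist":0}
    - {"travel":[0,0,0],"twist":0}
    - {"travel":[0,0,0],"twist":0}
    - {"travel":[0,0,0],"twist":0}
    - {"travel":[0,0,0],"twist":0}
    - {"travel":[0,0,4],"twist":0}
    - {"travel":[0,0,8],"twist":0}
    - {"travel":[0,0,12],"twist":0}
    - {"travel":[0,0,15],"twist":0}
    - {"travel":[0,0,15],"twist":0}
  hand: 0

```text
time: 9.32
ee_pos: [0.4169, 0.3554, 0.2846]
orientation: [-1.436, -0.765, 0.747]
force: [1.0, 0.1, 0.1]
gripper_width: 0.0857
```

Request:
jog_arm:
  plan:
    - {"travel":[1,-4,0],"twist":0}
    - {"travel":[2,-8,0],"twist":0}
    - {"travel":[3,-12,0],"twist":0}
    - {"travel":[4,-16,0],"twist":0}
    - {"travel":[5,-20,0],"twist":0}
    - {"travel":[6.1,-23,0],"twist":0}
    - {"travel":[6.1,-23.8,0],"twist":0}
    - {"travel":[6.1,-23.8,0],"twist":0}
    - {"travel":[6.1,-23.8,0],"twist":0}

```text
time: 10.07
ee_pos: [0.4777, 0.118, 0.2845]
orientation: [-1.435, -0.765, 0.747]
force: [0.4, 0.8, 0.5]
gripper_width: 0.0852
```

```bash
python3 look.py w3 0.478,0.117,0.143,0.0255 0.480,0.110,0.008,0.062 0.471,-0.127,0.022,0.06 0.416,0.3535,0.124,0.05 0.627,0.273,0.011,0.041
```

```text
10.0667 [0.4777 0.118  0.2845] yaw 55.55114650267549 j [ 0.6574  0.0814 -1.0244  1.6847  0.0692  1.4037  0.5933] F [0.416  0.8434 0.4586] 0.08520783220940188
```

View pics/w3.png

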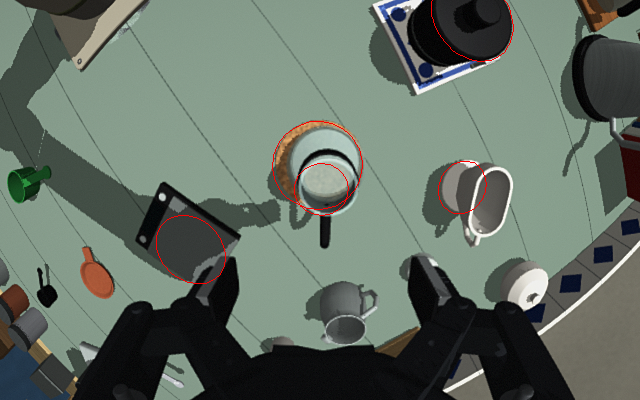

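Mouth at (326,184) against circle (324,187): about 3 mm of correction. The handle points straight down the image, so the jaws are aligned. The canister stands on the tile. I'll grip the collar.

Request:
jog_arm:
  plan:
    - {"travel":[-0.1,0.2,-3],"twist":0}
    - {"travel":[-0.1,0.2,-7],"twist":0}
    - {"travel":[-0.1,0.2,-11],"twist":0}
    - {"travel":[-0.1,0.2,-14],"twist":0}
    - {"travel":[-0.1,0.2,-17],"twist":0}
    - {"travel":[-0.1,0.2,-19],"twist":0}
    - {"travel":[-0.1,0.2,-19.6],"twist":0}
    - {"travel":[-0.1,0.2,-19.6],"twist":0}
    - {"travel":[-0.1,0.2,-19.6],"twist":0}

```text
time: 10.87
ee_pos: [0.4768, 0.1224, 0.0897]
orientation: [-1.434, -0.769, 0.749]
force: [0.3, 0.8, 0.1]
gripper_width: 0.0854
```

Request:
jog_arm:
  plan:
    - {"travel":[0,0,0],"twist":0}
    - {"travel":[0,0,0],"twist":0}
    - {"travel":[0,0,0],"twist":0}
    - {"travel":[0,0,0],"twist":0}
    - {"travel":[0,0,0],"twist":0}
    - {"travel":[0,0,0],"twist":0}
    - {"travel":[0,0,0],"twist":0}
    - {"travel":[0,0,0],"twist":0}
    - {"travel":[0,0,0],"twist":0}
  hand: 255
  squeeze: 45

```text
time: 11.62
ee_pos: [0.4781, 0.1233, 0.0916]
orientation: [-1.435, -0.772, 0.746]
force: [-0.5, 2.1, 8.4]
gripper_width: 0.0622
```

Request:
jog_arm:
  plan:
    - {"travel":[0,0,0.5],"twist":0}
    - {"travel":[0,0,2],"twist":0}
    - {"travel":[0,0,4],"twist":0}
    - {"travel":[0,0,6],"twist":0}
    - {"travel":[0,-2,7],"twist":0}
    - {"travel":[0,-5,7],"twist":0}
    - {"travel":[-0.2,-8,7],"twist":0}
    - {"travel":[-0.4,-11,7],"twist":0}
    - {"travel":[-0.5,-14,7],"twist":0}
    - {"travel":[-0.6,-17,7],"twist":0}
    - {"travel":[-0.7,-20,7],"twist":0}
    - {"travel":[-0.7,-22.5,7],"twist":0}
    - {"travel":[-0.7,-24,7],"twist":0}
    - {"travel":[-0.7,-24.8,7],"twist":0}
    - {"travel":[-0.7,-24.8,7],"twist":0}
    - {"travel":[-0.7,-24.8,7],"twist":0}

```text
time: 12.95
ee_pos: [0.4711, -0.1239, 0.1618]
orientation: [-1.434, -0.772, 0.746]
force: [0.3, 0.2, -4.3]
gripper_width: 0.0618
```

```bash
python3 look.py w4 0.471,-0.127,0.022,0.06 0.471,-0.127,0.205,0.0255 0.471,-0.127,0.07,0.046; python3 - <<'E'
from h import *
p=optics.grab_frame("top"); im=p["image"][100:270,200:460,::-1].copy(); im=cv2.resize(im,None,fx=3,fy=3,interpolation=cv2.INTER_CUBIC); cv2.imwrite("pics/t4.png",im)
E
```

```text
12.95 [ 0.4711 -0.1239  0.1618] yaw 55.802061571556756 j [ 0.9746  0.1533 -0.855   1.8797  0.1167  1.1499  1.053 ] F [ 0.298   0.1978 -4.3343] 0.06182685041632529
```

View pics/w4.png

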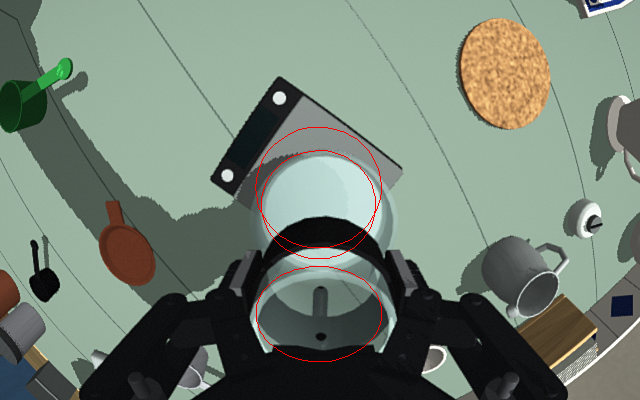

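```bash
python3 - <<'E'
from h import *
L=np.load("last.npz"); p={k:L[k] for k in L.files}
f=lambda u,v,z: at(p,(u,v),z,True)
a,b,c=f(212,181,.016),f(282,76,.016),f(402,167,.022)
d=(c-b)/np.linalg.norm(c-b); print(np.linalg.norm(a-b),np.linalg.norm(c-b),"scale",(a+b)/2+.09*d,np.degrees(np.arctan2(d[1],d[0])), "plate-edge based",c-.06*d+ (a-b)/2)
im=cv2.imread("pics/w4.png")
raw=optics.grab_frame("wrist"); im=raw["image"][:,:,::-1].copy()
# mat by colour
hsv=cv2.cvtColor(im,cv2.COLOR_BGR2HSV); m=cv2.inRange(hsv,(8,70,90),(28,255,255)); m[:, :430]=0; m[150:]=0; 
n,l,st,ce=cv2.connectedComponentsWithStats(m); k=1+st[1:,4].argmax(); pts=np.argwhere(l==k)[:,::-1]; h=cv2.convexHull(pts.astype(np.int32))[:,0]
W=np.array([at(raw,q,.008,True) for q in h]); (cx,cy),r=cv2.minEnclosingCircle(W.astype(np.float32)*1000); print("mat",cx,cy,r)
t=state()["ee_pos"][:2]
for c in (t,): 
    circ(im,raw,c,.07+.025+.002,.051,fish=True); circ(im,raw,c,.0735+.135,.0255,(0,255,0),fish=True); circ(im,raw,c,.0735+.118,.0315,(255,0,0),fish=True)
im=cv2.resize(im[130:380,200:440],None,fx=2.4,fy=2.4,interpolation=cv2.INTER_CUBIC); cv2.imwrite("pics/w4b.png",im)
E
```

```text
0.12220487213641545 0.13994132320401415 scale [ 0.4694 -0.1221] 18.922715280803118 plate-edge based [ 0.4599 -0.1254]
mat 479.5372009277344 112.269287109375 61.48176574707031
```

View pics/w4b.png

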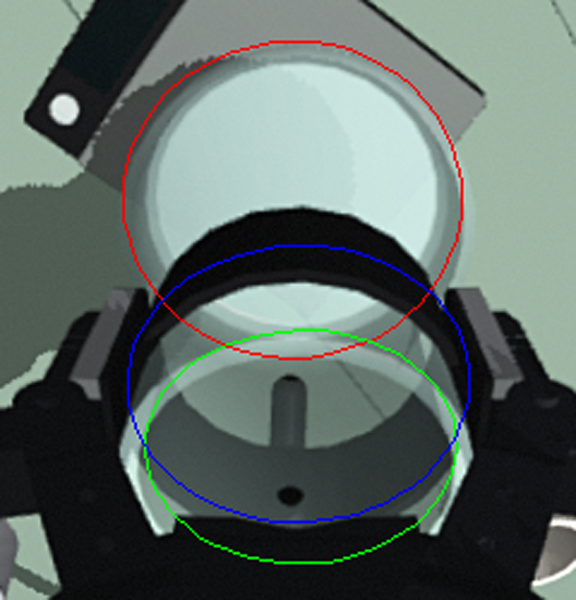

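Request:
jog_arm:
  plan:
    - {"travel":[0,3,2],"twist":0}
    - {"travel":[0,6,4],"twist":0}
    - {"travel":[0,9,6],"twist":0}
    - {"travel":[0,12,6],"twist":0}
    - {"travel":[0,14,6],"twist":0}
    - {"travel":[0,15,6],"twist":0}
    - {"travel":[0,15,6],"twist":0}
    - {"travel":[0,15,6],"twist":0}

```text
time: 13.77
ee_pos: [0.4711, 0.0269, 0.2215]
orientation: [-1.434, -0.775, 0.749]
force: [-0.8, -0.5, -4.2]
gripper_width: 0.0617
```

```bash
python3 - <<'E'
from h import *
p=optics.grab_frame("wrist"); print(state()["ee_pos"])
# rectified metric view at z=.022, 0.5 mm/px ; image right=+y reversed: u=-(y), v=-x
def rect(p,z,fish,cx=.46,cy=-.125,half=.12,n=480):
    xs=cx+half-np.arange(n)*2*half/n; ys=cy+half-np.arange(n)*2*half/n
    X,Y=np.meshgrid(xs,ys,indexing="ij"); E=np.array(p["extrinsics"]); P=np.stack([X,Y,np.full_like(X,z)],-1)@E[:3,:3].T+E[:3,3]
    x,y,w=P[...,0],-P[...,1],-P[...,2]
    if fish: r=np.hypot(x,y); k=np.arctan2(r,w)/r
    else: k=1/w
    return cv2.remap(p["image"][:,:,::-1].copy(),(x*k*p["fx"]+p["cx"]).astype(np.float32),(y*k*p["fy"]+p["cy"]).astype(np.float32),cv2.INTER_LINEAR)
t=optics.grab_frame("top")
o=np.hstack([rect(p,.022,True),rect(t,.022,False)])
for k in range(0,960,40): o[::4,k]=(0,0,255)
for k in range(0,480,40): o[k,::4]=(0,0,255)
cv2.imwrite("pics/rect.png",cv2.resize(o,(800,400),interpolation=cv2.INTER_AREA))
E
```

```text
[0.4711 0.026  0.2214]
```

View pics/rect.png

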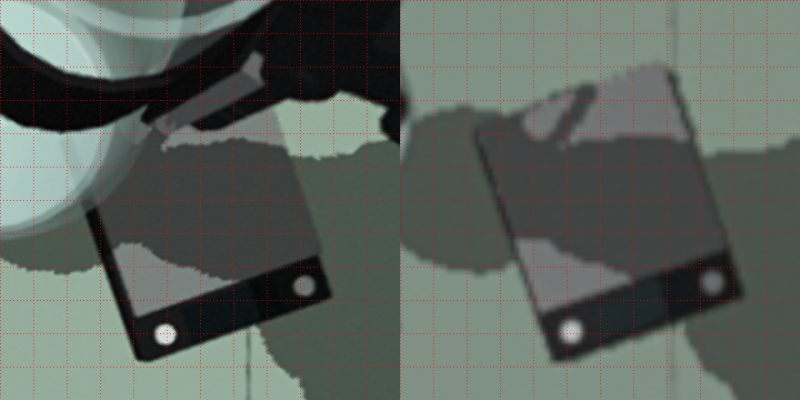

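Rectified views (0.6 mm/px): the plate's corners in the top camera give its middle at about (0.467,-0.127), and the wrist view agrees within about 5 mm. I'm aiming for (0.466,-0.126) and lowering gently.

Request:
jog_arm:
  plan:
    - {"travel":[0,-3,0],"twist":0}
    - {"travel":[-0.1,-6,-1],"twist":0}
    - {"travel":[-0.3,-9,-3],"twist":0}
    - {"travel":[-0.5,-12,-5],"twist":0}
    - {"travel":[-0.5,-14,-7],"twist":0}
    - {"travel":[-0.5,-15.1,-8.5],"twist":0}
    - {"travel":[-0.5,-15.1,-9.5],"twist":0}
    - {"travel":[-0.5,-15.1,-10.2],"twist":0}
    - {"travel":[-0.5,-15.1,-10.7],"twist":0}
    - {"travel":[-0.5,-15.1,-11],"twist":0}
    - {"travel":[-0.5,-15.1,-11.3],"twist":0}
    - {"travel":[-0.5,-15.1,-11.4],"twist":0}
    - {"travel":[-0.5,-15.1,-11.4],"twist":0}

```text
time: 14.95
ee_pos: [0.4664, -0.1251, 0.1077]
orientation: [-1.435, -0.773, 0.748]
force: [0.8, -0.1, -3.4]
gripper_width: 0.0617
```

Request:
jog_arm:
  plan:
    - {"travel":[0,0,-0.1],"twist":0}
    - {"travel":[0,0,-0.2],"twist":0}
    - {"travel":[0,0,-0.3],"twist":0}
    - {"travel":[0,0,-0.3],"twist":0}
    - {"travel":[0,0,-0.3],"twist":0}

```text
time: 15.37
ee_pos: [0.4671, -0.1252, 0.1056]
orientation: [-1.436, -0.774, 0.747]
force: [-0.8, 0.7, 5.2]
gripper_width: 0.0619
```

Request:
jog_arm:
  plan:
    - {"travel":[0,0,0],"twist":0}
    - {"travel":[0,0,0],"twist":0}
    - {"travel":[0,0,0],"twist":0}
    - {"travel":[0,0,0],"twist":0}
    - {"travel":[0,0,0],"twist":0}
    - {"travel":[0,0,0.5],"twist":0}
    - {"travel":[0,0,2],"twist":0}
    - {"travel":[0,0,5],"twist":0}
    - {"travel":[0,0,9],"twist":0}
    - {"travel":[0,0,13],"twist":0}
    - {"travel":[0,0,17],"twist":0}
    - {"travel":[0,0,19],"twist":0}
    - {"travel":[0,0,19],"twist":0}
  hand: 0

```text
time: 16.45
ee_pos: [0.469, -0.1252, 0.3009]
orientation: [-1.442, -0.778, 0.745]
force: [0.7, -0.2, -0.8]
gripper_width: 0.0852
```

Request:
jog_arm:
  plan:
    - {"travel":[-0.5,4,0],"twist":0}
    - {"travel":[-1,8,0],"twist":0}
    - {"travel":[-1.5,12,0],"twist":0}
    - {"travel":[-2,16,0],"twist":0}
    - {"travel":[-2.5,20,0],"twist":0}
    - {"travel":[-3,24,0],"twist":0}
    - {"travel":[-3.5,28,0],"twist":0}
    - {"travel":[-4,32,0],"twist":0}
    - {"travel":[-4.5,36,0],"twist":0}
    - {"travel":[-5,40,0],"twist":0}
    - {"travel":[-5.1,44,0],"twist":0}
    - {"travel":[-5.1,47,0],"twist":0}
    - {"travel":[-5.1,47.9,0],"twist":0}
    - {"travel":[-5.1,47.9,0],"twist":0}
    - {"travel":[-5.1,47.9,0],"twist":0}

```text
time: 17.7
ee_pos: [0.417, 0.3549, 0.3004]
orientation: [-1.44, -0.78, 0.748]
force: [0.3, -0.6, 0.1]
gripper_width: 0.0856
```

```bash
python3 look.py w5 0.416,0.3535,0.152,0.0165 0.416,0.3535,0.124,0.05; python3 - <<'E'
from h import *
t=optics.grab_frame("top"); im=t["image"][:,:,::-1].copy()
s=4;o=np.array((290,130)); im=cv2.resize(im[130:250,290:370],None,fx=s,fy=s,interpolation=cv2.INTER_CUBIC)
for c,z,r,col in [((.467,-.127),.157,.0285,(0,0,255)),((.467,-.127),.05,.051,(0,255,0))]: circ(im,t,c,z,r,col,s=s,off=o)
b=cv2.imread("pics/w5.png")[60:380,170:490]
b=cv2.resize(b,(480,480)); cv2.imwrite("pics/c5.png",np.hstack([im,b]))
E
```

```text
17.7 [0.417  0.3549 0.3004] yaw 56.09364831367104 j [ 0.234   0.3486 -1.2737  1.5269  0.3496  1.4993 -0.0643] F [ 0.2958 -0.5825  0.0653] 0.08559428922527444
```

View pics/c5.png

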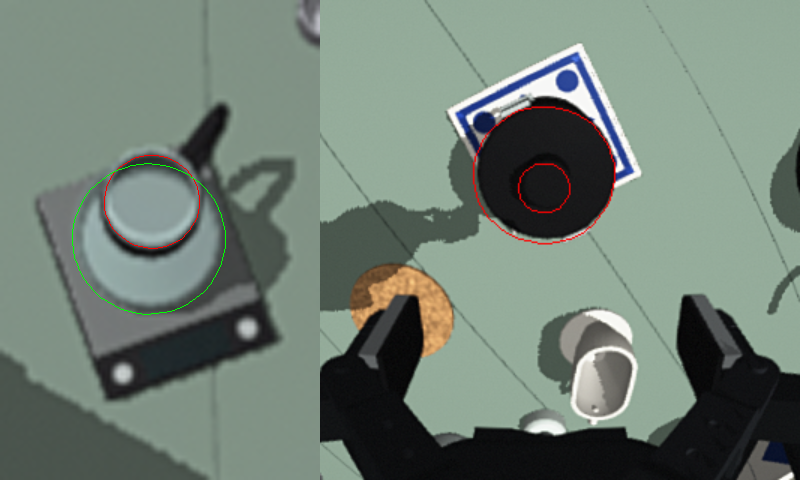

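Left: the carafe stands centred on the plate, with its mouth ring matching within 2 mm. Right: the knob circle is on the canister knob (545,187). I'll re-grip the canister.

Request:
jog_arm:
  plan:
    - {"travel":[-0.1,-0.1,-4],"twist":0}
    - {"travel":[-0.1,-0.1,-8],"twist":0}
    - {"travel":[-0.1,-0.1,-12],"twist":0}
    - {"travel":[-0.1,-0.1,-15],"twist":0}
    - {"travel":[-0.1,-0.1,-17],"twist":0}
    - {"travel":[-0.1,-0.1,-17.3],"twist":0}
    - {"travel":[-0.1,-0.1,-17.3],"twist":0}
    - {"travel":[-0.1,-0.1,-17.3],"twist":0}

```text
time: 18.47
ee_pos: [0.4182, 0.3517, 0.1293]
orientation: [-1.443, -0.778, 0.742]
force: [-0.1, -0.6, 1.1]
gripper_width: 0.0857
```

Request:
jog_arm:
  plan:
    - {"travel":[0,0,0],"twist":0}
    - {"travel":[0,0,0],"twist":0}
    - {"travel":[0,0,0],"twist":0}
    - {"travel":[0,0,0],"twist":0}
    - {"travel":[0,0,0],"twist":0}
    - {"travel":[0,0,0],"twist":0}
    - {"travel":[0,0,0],"twist":0}
    - {"travel":[0,0,0],"twist":0}
    - {"travel":[0,0,0],"twist":0}
    - {"travel":[0,0,0],"twist":0}
    - {"travel":[0,0,0],"twist":0}
    - {"travel":[0,0,1],"twist":0}
    - {"travel":[0,0,3],"twist":0}
    - {"travel":[0,0,5],"twist":0}
    - {"travel":[0,0,6],"twist":0}
    - {"travel":[0,0,6],"twist":0}
  hand: 255
  squeeze: 60

```text
time: 19.8
ee_pos: [0.4187, 0.3523, 0.1911]
orientation: [-1.443, -0.78, 0.74]
force: [-0.1, 0.8, -6.0]
gripper_width: 0.031
```

Request:
jog_arm:
  plan:
    - {"travel":[0.5,-2,0],"twist":0}
    - {"travel":[1,-5,0],"twist":0}
    - {"travel":[2,-8,0],"twist":0}
    - {"travel":[3,-11,0],"twist":0}
    - {"travel":[4,-14,0],"twist":0}
    - {"travel":[5,-17,0],"twist":0}
    - {"travel":[6,-20,0],"twist":0}
    - {"travel":[6.3,-22.5,0],"twist":0}
    - {"travel":[6.3,-24,0],"twist":0}
    - {"travel":[6.3,-24.3,-1],"twist":0}
    - {"travel":[6.3,-24.3,-3],"twist":0}
    - {"travel":[6.3,-24.3,-4.5],"twist":0}
    - {"travel":[6.3,-24.3,-5.3],"twist":0}
    - {"travel":[6.3,-24.3,-5.8],"twist":0}
    - {"travel":[6.3,-24.3,-6.1],"twist":0}
    - {"travel":[6.3,-24.3,-6.1],"twist":0}

```text
time: 21.13
ee_pos: [0.4814, 0.1097, 0.1298]
orientation: [-1.442, -0.78, 0.741]
force: [-0.4, 0.0, -5.0]
gripper_width: 0.0309
```

```bash
python3 look.py w6 0.480,0.111,0.008,0.062 0.480,0.111,0.124,0.05; python3 - <<'E'
from h import *
t=optics.grab_frame("top"); im=t["image"][:,:,::-1].copy()
s=5;o=np.array((195,150)); im=cv2.resize(im[150:230,195:275],None,fx=s,fy=s,interpolation=cv2.INTER_CUBIC)
circ(im,t,(.480,.111),.008,.062,(0,0,255),s=s,off=o); circ(im,t,(.480,.111),.124,.05,(0,255,0),s=s,off=o)
b=cv2.resize(cv2.imread("pics/w6.png")[60:380,170:490],(400,400)); cv2.imwrite("pics/c6.png",np.hstack([im,b]))
E
```

```text
21.1333 [0.4814 0.1097 0.1298] yaw 55.82671463365982 j [ 0.7813  0.3471 -1.2452  1.9005  0.3727  1.1282  0.3719] F [-0.4444  0.0211 -4.9722] 0.030877913436714973
```

View pics/c6.png

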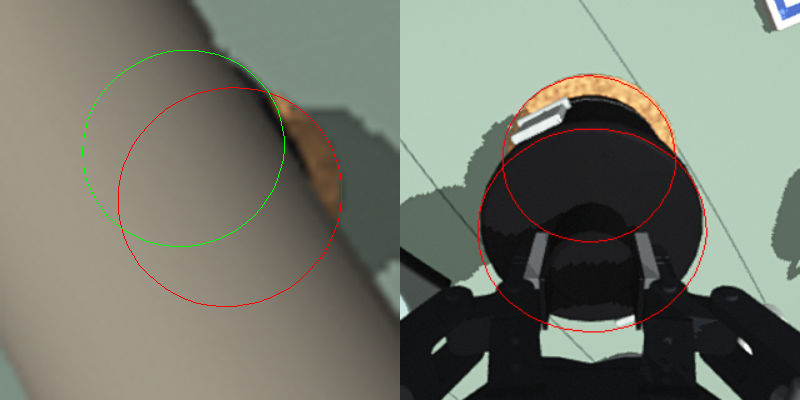

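The mat circle lies on the cork (590,75) and the lid agrees to about 3 mm. I'll set it down.

Request:
jog_arm:
  plan:
    - {"travel":[0.1,-0.1,-0.1],"twist":0}
    - {"travel":[0.1,-0.1,-0.3],"twist":0}
    - {"travel":[0.1,-0.1,-0.4],"twist":0}
    - {"travel":[0.1,-0.1,-0.5],"twist":0}
    - {"travel":[0.1,-0.1,-0.5],"twist":0}
    - {"travel":[0.1,-0.1,-0.5],"twist":0}

```text
time: 21.73
ee_pos: [0.4835, 0.1089, 0.1262]
orientation: [-1.443, -0.781, 0.739]
force: [0.1, 0.0, 3.1]
gripper_width: 0.0312
```

Contact. I'll release it and go above the dripper (0.627,0.273).

Request:
jog_arm:
  plan:
    - {"travel":[0,0,0],"twist":0}
    - {"travel":[0,0,0],"twist":0}
    - {"travel":[0,0,0],"twist":0}
    - {"travel":[0,0,0],"twist":0}
    - {"travel":[0,0,0],"twist":0}
    - {"travel":[0,0,0],"twist":0}
    - {"travel":[0,0,3],"twist":0}
    - {"travel":[0,0,7],"twist":0}
    - {"travel":[0,0,11],"twist":0}
    - {"travel":[0,0,14],"twist":0}
    - {"travel":[3,3,14],"twist":-3}
    - {"travel":[5,6,14],"twist":-7}
    - {"travel":[8,9,14],"twist":-7}
    - {"travel":[11,12,14],"twist":-7}
    - {"travel":[13,15,13],"twist":-7}
    - {"travel":[14.4,16.4,12],"twist":-7}
    - {"travel":[14.4,16.4,11],"twist":-7}
    - {"travel":[14.4,16.4,11],"twist":-7}
    - {"travel":[14.4,16.4,11],"twist":-7}
  hand: 0

```text
time: 23.32
ee_pos: [0.6269, 0.2737, 0.2349]
orientation: [-1.476, -0.686, 0.648]
force: [0.2, 0.3, 0.1]
gripper_width: 0.0855
```

```bash
python3 look.py w7 0.627,0.273,0.0085,0.041 0.480,0.111,0.124,0.05; python3 - <<'E'
from h import *
t=optics.grab_frame("top"); im=t["image"][:,:,::-1].copy()
s=5;o=np.array((200,150)); im=cv2.resize(im[150:230,200:270],None,fx=s,fy=s,interpolation=cv2.INTER_CUBIC)
circ(im,t,(.480,.111),.008,.062,(0,0,255),s=s,off=o); circ(im,t,(.480,.111),.124,.05,(0,255,0),s=s,off=o)
b=cv2.resize(cv2.imread("pics/w7.png")[60:380,140:500],(450,400)); cv2.imwrite("pics/c7.png",np.hstack([im,b]))
E
```

```text
23.3167 [0.6269 0.2737 0.2349] yaw 48.894245356618015 j [ 0.1724  0.6633 -1.0671  1.2612  0.5881  1.51    0.0366] F [0.2372 0.3044 0.0588] 0.08552980299809593
```

View pics/c7.png

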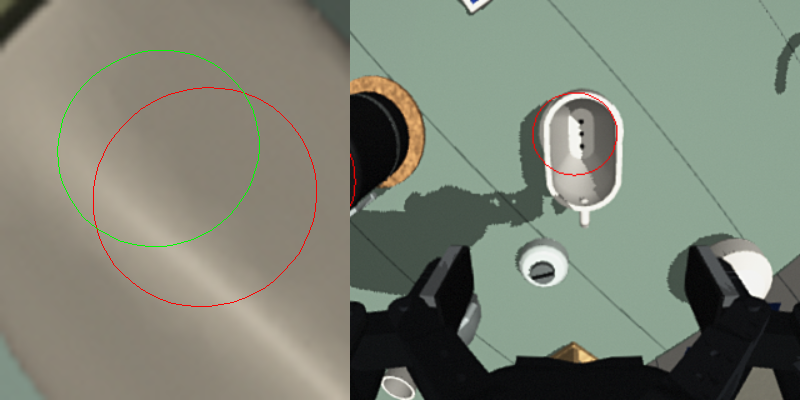

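```bash
python3 - <<'E'
from h import *
L=np.load("last.npz"); p={k:L[k] for k in L.files}
f=lambda u,v,z: at(p,(140+(u-350)*.8,60+v*.8),z,True)
print("rim ctr",f(583.5,151,.088), "ends",np.linalg.norm(f(583.5,89,.088)-f(583.5,213,.088)), "width",np.linalg.norm(f(545,150,.088)-f(622,150,.088)))
a,b=f(583.5,89,.088),f(583.5,213,.088); print("ang",np.degrees(np.arctan2(*(b-a)[::-1])), f(582,133,.0), f(541,134,.011))
d=f(583,225,.07)-f(584,100,.088);print(np.degrees(np.arctan2(d[1],d[0])))
E
```

```text
rim ctr [0.6276 0.2812] ends 0.09970978942574359 width 0.05925024319334125
ang -40.910152085690086 [0.6325 0.2785] [0.6051 0.2497]
-41.03199744380623
```

Right: dripper rim centred (583,151) measures 98 × 59 mm, handle straight down the image, so the yaw is right. Its centre is about (0.629,0.280). I'll shift 6 mm and grip the rim band.

Request:
jog_arm:
  plan:
    - {"travel":[0.2,0.6,0],"twist":0}
    - {"travel":[0.2,0.6,-4],"twist":0}
    - {"travel":[0.2,0.6,-8],"twist":0}
    - {"travel":[0.2,0.6,-12],"twist":0}
    - {"travel":[0.2,0.6,-15],"twist":0}
    - {"travel":[0.2,0.6,-17.5],"twist":0}
    - {"travel":[0.2,0.6,-18.4],"twist":0}
    - {"travel":[0.2,0.6,-18.4],"twist":0}
    - {"travel":[0.2,0.6,-18.4],"twist":0}

```text
time: 24.17
ee_pos: [0.6302, 0.2782, 0.0548]
orientation: [-1.478, -0.687, 0.643]
force: [0.7, -0.8, 0.6]
gripper_width: 0.0853
```

Request:
jog_arm:
  plan:
    - {"travel":[0,0,0],"twist":0}
    - {"travel":[0,0,0],"twist":0}
    - {"travel":[0,0,0],"twist":0}
    - {"travel":[0,0,0],"twist":0}
    - {"travel":[0,0,0],"twist":0}
    - {"travel":[0,0,0],"twist":0}
    - {"travel":[0,0,0],"twist":0}
    - {"travel":[0,0,0],"twist":0}
    - {"travel":[0,0,0],"twist":0}
  hand: 255
  squeeze: 45

```text
time: 24.92
ee_pos: [0.6311, 0.2786, 0.0575]
orientation: [-1.479, -0.689, 0.64]
force: [-3.0, -1.1, 9.6]
gripper_width: 0.0597
```

Request:
jog_arm:
  plan:
    - {"travel":[0,0,0.5],"twist":0}
    - {"travel":[0,0,2],"twist":0}
    - {"travel":[0,0,5],"twist":0}
    - {"travel":[0,0,8],"twist":0}
    - {"travel":[0,0,11],"twist":0}
    - {"travel":[0,0,14],"twist":0}
    - {"travel":[0,0,17],"twist":0}
    - {"travel":[0,0,19],"twist":0}
    - {"travel":[0,0,20],"twist":0}
    - {"travel":[0,0,20],"twist":0}

```text
time: 25.75
ee_pos: [0.6314, 0.2795, 0.2608]
orientation: [-1.478, -0.693, 0.637]
force: [0.4, -0.5, -3.5]
gripper_width: 0.0591
```

Request:
jog_arm:
  plan:
    - {"travel":[-0.5,-1.5,0],"twist":0}
    - {"travel":[-1.5,-4,0],"twist":0}
    - {"travel":[-2.7,-7,0],"twist":0}
    - {"travel":[-3.9,-10,0],"twist":0}
    - {"travel":[-5.1,-13,0],"twist":0}
    - {"travel":[-6.3,-16,0],"twist":0}
    - {"travel":[-7.5,-19,0],"twist":0}
    - {"travel":[-8.7,-22,0],"twist":0}
    - {"travel":[-9.9,-25,0],"twist":0}
    - {"travel":[-11.1,-28,0],"twist":0}
    - {"travel":[-12.3,-31,0],"twist":0}
    - {"travel":[-13.5,-34,0],"twist":0}
    - {"travel":[-14.7,-37,0],"twist":0}
    - {"travel":[-15.6,-39.3,0],"twist":0}
    - {"travel":[-16,-40.5,0],"twist":0}
    - {"travel":[-16.1,-40.7,0],"twist":0}
    - {"travel":[-16.1,-40.7,0],"twist":0}
    - {"travel":[-16.1,-40.7,0],"twist":0}

```text
time: 27.25
ee_pos: [0.4703, -0.1266, 0.2602]
orientation: [-1.477, -0.693, 0.638]
force: [1.0, 0.8, -2.8]
gripper_width: 0.0597
```

```bash
python3 look.py w8 0.468,-0.127,0.157,0.0255 0.468,-0.127,0.2115,0.041 0.480,0.111,0.124,0.05 0.48,0.111,0.008,0.062; python3 - <<'E'
from h import *
t=optics.grab_frame("scene"); im=t["image"][:,:,::-1].copy()
s=4;o=np.array((265,130)); im=cv2.resize(im[130:250,265:365],None,fx=s,fy=s,interpolation=cv2.INTER_CUBIC)
circ(im,t,(.468,-.127),.157,.0275,s=s,off=o); circ(im,t,(.468,-.127),.2115,.041,(0,255,0),s=s,off=o)
b=cv2.resize(cv2.imread("pics/w8.png")[60:380,150:490],(400,480)) ; cv2.imwrite("pics/c8.png",np.hstack([im,cv2.resize(cv2.imread("pics/w8.png")[0:400,180:510],(400,480))]))
E
```

```text
27.25 [ 0.4703 -0.1266  0.2602] yaw 48.75687240960375 j [ 1.4618  0.114  -1.3329  1.7467  0.1044  1.3344  0.9602] F [ 1.0147  0.8193 -2.7933] 0.05969025657173521
```

View pics/c8.png

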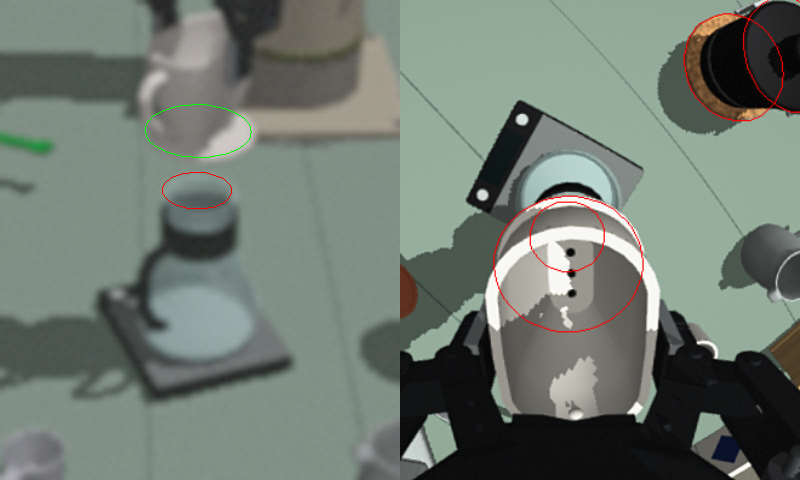

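Left: mouth ring at (200,190) and the dripper's flange both sit about 3 px right of their predicted circles, so they line up with each other. Right: the flange arc matches its circle. I'll lower it in slow steps.

Request:
jog_arm:
  plan:
    - {"travel":[0,0,-1],"twist":0}
    - {"travel":[0,0,-2],"twist":0}
    - {"travel":[0,0,-2.8],"twist":0}
    - {"travel":[0,0,-3.3],"twist":0}
    - {"travel":[0,0,-3.7],"twist":0}
    - {"travel":[0,0,-4],"twist":0}
    - {"travel":[0,0,-4.2],"twist":0}
    - {"travel":[0,0,-4.4],"twist":0}
    - {"travel":[0,0,-4.4],"twist":0}

```text
time: 28.1
ee_pos: [0.4706, -0.1261, 0.2164]
orientation: [-1.477, -0.694, 0.639]
force: [-0.5, -0.1, -3.6]
gripper_width: 0.0592
```

Request:
jog_arm:
  plan:
    - {"travel":[0,0,-0.1],"twist":0}
    - {"travel":[0,0,-0.2],"twist":0}
    - {"travel":[0,0,-0.3],"twist":0}
    - {"travel":[0,0,-0.4],"twist":0}
    - {"travel":[0,0,-0.5],"twist":0}
    - {"travel":[0,0,-0.5],"twist":0}
    - {"travel":[0,0,-0.5],"twist":0}

```text
time: 28.68
ee_pos: [0.4706, -0.126, 0.2113]
orientation: [-1.477, -0.694, 0.639]
force: [0.0, -0.6, -2.9]
gripper_width: 0.0593
```

Request:
jog_arm:
  plan:
    - {"travel":[0,0,-0.1],"twist":0}
    - {"travel":[0,0,-0.2],"twist":0}
    - {"travel":[0,0,-0.3],"twist":0}
    - {"travel":[0,0,-0.3],"twist":0}
    - {"travel":[0,0,-0.3],"twist":0}

```text
time: 29.1
ee_pos: [0.4708, -0.1261, 0.2086]
orientation: [-1.477, -0.694, 0.639]
force: [-0.9, 0.1, 1.1]
gripper_width: 0.0596
```

Contact came at the predicted height, so it is seated. I'll release and back off upward.

Request:
jog_arm:
  plan:
    - {"travel":[0,0,-0.1],"twist":0}
    - {"travel":[0,0,-0.1],"twist":0}
    - {"travel":[0,0,-0.1],"twist":0}
    - {"travel":[0,0,-0.1],"twist":0}
    - {"travel":[0,0,-0.1],"twist":0}
    - {"travel":[0,0,-0.1],"twist":0}
    - {"travel":[0,0,0.5],"twist":0}
    - {"travel":[0,0,2],"twist":0}
    - {"travel":[0,0,5],"twist":0}
    - {"travel":[0,0,9],"twist":0}
    - {"travel":[0,0,13],"twist":0}
    - {"travel":[0,0,13],"twist":0}
    - {"travel":[0,0,13],"twist":0}
  hand: 0

```text
time: 30.18
ee_pos: [0.4717, -0.1262, 0.3407]
orientation: [-1.48, -0.696, 0.637]
force: [-0.1, -1.1, -0.3]
gripper_width: 0.0856
```

Request:
jog_arm:
  plan:
    - {"travel":[3,-2.4,0],"twist":3}
    - {"travel":[6,-4.8,0],"twist":6}
    - {"travel":[9,-7.2,0],"twist":9}
    - {"travel":[12,-9.6,0],"twist":9}
    - {"travel":[15,-12,0],"twist":9}
    - {"travel":[16.3,-13.1,-2],"twist":9}
    - {"travel":[16.3,-13.1,-6],"twist":9}
    - {"travel":[16.3,-13.1,-10],"twist":9}
    - {"travel":[16.3,-13.1,-14],"twist":9}
    - {"travel":[16.3,-13.1,-14],"twist":9}
    - {"travel":[16.3,-13.1,-14],"twist":9}

```text
time: 31.1
ee_pos: [0.6335, -0.2571, 0.199]
orientation: [-1.431, -0.816, 0.759]
force: [0.3, -0.5, 1.2]
gripper_width: 0.0854
```

```bash
python3 look.py w9 0.635,-0.257,0.036,0.024 0.635,-0.257,0.001,0.021; python3 - <<'E'
from h import *
t=optics.grab_frame("top"); im=t["image"][:,:,::-1].copy()
s=4;o=np.array((200,110)); im=cv2.resize(im[110:240,200:400],None,fx=s,fy=s,interpolation=cv2.INTER_CUBIC)[:, :400*2]
t2=optics.grab_frame("scene"); o2=np.array((270,140))
im2=cv2.resize(t2["image"][140:250,270:420,::-1],None,fx=3,fy=3,interpolation=cv2.INTER_CUBIC)
w=cv2.imread("pics/w9.png")[60:360,150:500]
a=np.zeros((600,800,3),np.uint8); a[:330,:450]=im2; a[:300,450:800]=w
im=cv2.resize(im,(415,270)); a[330:,:415]=im; cv2.imwrite("pics/c9.png",a)
E
```

```text
31.1 [ 0.6335 -0.2571  0.199 ] yaw 57.85612199021894 j [ 1.0159  0.7051 -1.1049  1.3167  0.6114  1.4457  0.9746] F [ 0.321  -0.4923  1.1574] 0.08540891194233481
```

View pics/c9.png

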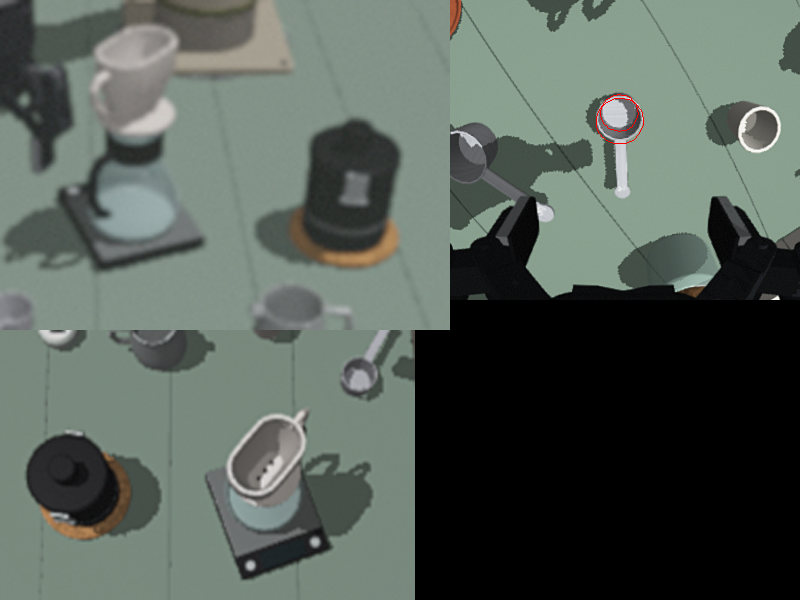

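The dripper is seated level on the carafe (135,60), the canister is on the mat (345,190), and the scoop circles fit the bowl (620,117). I'll grip the bowl across its handle.

Request:
jog_arm:
  plan:
    - {"travel":[0.1,0,-4],"twist":0}
    - {"travel":[0.1,0,-8],"twist":0}
    - {"travel":[0.1,0,-12],"twist":0}
    - {"travel":[0.1,0,-15],"twist":0}
    - {"travel":[0.1,0,-17.5],"twist":0}
    - {"travel":[0.1,0,-19.3],"twist":0}
    - {"travel":[0.1,0,-19.3],"twist":0}
    - {"travel":[0.1,0,-19.3],"twist":0}

```text
time: 31.92
ee_pos: [0.6378, -0.2572, 0.0124]
orientation: [-1.438, -0.821, 0.754]
force: [0.8, 1.0, 0.7]
gripper_width: 0.0856
```

Request:
jog_arm:
  plan:
    - {"travel":[0,0,0],"twist":0}
    - {"travel":[0,0,0],"twist":0}
    - {"travel":[0,0,0],"twist":0}
    - {"travel":[0,0,0],"twist":0}
    - {"travel":[0,0,0],"twist":0}
    - {"travel":[0,0,0],"twist":0}
    - {"travel":[0,0,0],"twist":0}
    - {"travel":[0,0,0],"twist":0}
    - {"travel":[0,0,0],"twist":0}
    - {"travel":[0,0,0],"twist":0}
  hand: 255
  squeeze: 25

```text
time: 32.75
ee_pos: [0.6387, -0.2576, 0.0146]
orientation: [-1.441, -0.822, 0.753]
force: [-2.2, -0.1, 9.3]
gripper_width: 0.0467
```

Request:
jog_arm:
  plan:
    - {"travel":[0,0,0.5],"twist":0}
    - {"travel":[0,0,2],"twist":0}
    - {"travel":[0,0,4],"twist":0}
    - {"travel":[0,0,7],"twist":0}
    - {"travel":[0,0,10],"twist":0}
    - {"travel":[-2,-1,10],"twist":0}
    - {"travel":[-5,-2.5,10],"twist":0}
    - {"travel":[-8,-4.1,10],"twist":0}
    - {"travel":[-11,-5.6,10],"twist":0}
    - {"travel":[-14,-7.2,10],"twist":0}
    - {"travel":[-17,-8.8,10],"twist":0}
    - {"travel":[-20,-10.3,10],"twist":0}
    - {"travel":[-22,-11.3,10],"twist":0}
    - {"travel":[-23.1,-11.9,10],"twist":0}
    - {"travel":[-23.1,-11.9,8],"twist":0}
    - {"travel":[-23.1,-11.9,6],"twist":0}
    - {"travel":[-23.1,-11.9,6],"twist":0}
    - {"travel":[-23.1,-11.9,6],"twist":0}

```text
time: 34.25
ee_pos: [0.4077, -0.3762, 0.0752]
orientation: [-1.44, -0.823, 0.754]
force: [0.8, 0.8, 0.2]
gripper_width: 0.0463
```

```bash
python3 look.py w10 0.4054,-0.3746,0.012,0.045 0.4054,-0.3746,0.096,0.024; python3 - <<'E'
from h import *
w=cv2.imread("pics/w10.png")[0:400,170:490]
t=optics.grab_frame("scene"); o=np.array((205,150)); s=5
im=cv2.resize(t["image"][150:230,205:285,::-1],None,fx=s,fy=s,interpolation=cv2.INTER_CUBIC)
circ(im,t,(.4054,-.3746),.012,.045,s=s,off=o); circ(im,t,(.4054,-.3746),.096,.024,(0,255,0),s=s,off=o)
cv2.imwrite("pics/c10.png",np.hstack([im,w]))
E
```

```text
34.25 [ 0.4077 -0.3762  0.0752] yaw 57.85205477848015 j [ 1.6131  0.6006 -1.1701  1.8027  0.5859  1.1131  1.2615] F [0.778  0.8033 0.1696] 0.04632627372721846
```

View pics/c10.png

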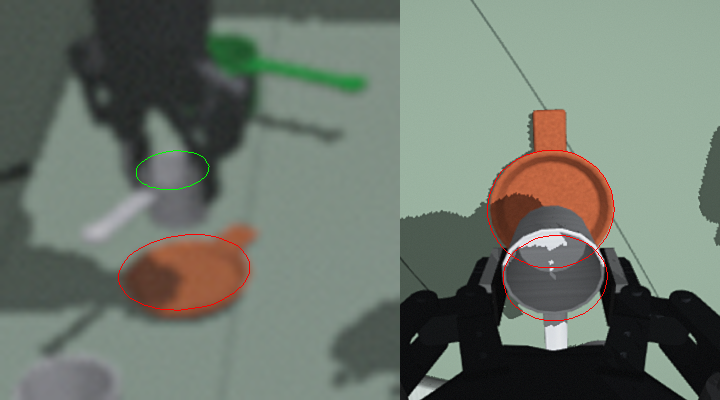

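The scoop is held upright over the rest, its rim (553,271) within about 4 mm of the target circle. I'll lower it.

Request:
jog_arm:
  plan:
    - {"travel":[0.1,-0.1,-1.5],"twist":0}
    - {"travel":[0.1,-0.1,-3],"twist":0}
    - {"travel":[0.1,-0.1,-4],"twist":0}
    - {"travel":[0.1,-0.1,-4.6],"twist":0}
    - {"travel":[0.1,-0.1,-5],"twist":0}
    - {"travel":[0.1,-0.1,-5.2],"twist":0}
    - {"travel":[0.1,-0.1,-5.2],"twist":0}

```text
time: 34.93
ee_pos: [0.4097, -0.3774, 0.0239]
orientation: [-1.441, -0.824, 0.753]
force: [-0.5, -0.2, -0.1]
gripper_width: 0.0466
```

Request:
jog_arm:
  plan:
    - {"travel":[0,0,-0.1],"twist":0}
    - {"travel":[0,0,-0.2],"twist":0}
    - {"travel":[0,0,-0.3],"twist":0}
    - {"travel":[0,0,-0.3],"twist":0}
    - {"travel":[0,0,-0.3],"twist":0}

```text
time: 35.35
ee_pos: [0.4097, -0.3775, 0.021]
orientation: [-1.441, -0.824, 0.753]
force: [-0.3, -0.7, -1.2]
gripper_width: 0.0466
```

Request:
jog_arm:
  plan:
    - {"travel":[0,0,-0.1],"twist":0}
    - {"travel":[0,0,-0.2],"twist":0}
    - {"travel":[0,0,-0.3],"twist":0}
    - {"travel":[0,0,-0.3],"twist":0}
    - {"travel":[0,0,-0.3],"twist":0}

```text
time: 35.77
ee_pos: [0.4099, -0.3777, 0.0194]
orientation: [-1.442, -0.823, 0.754]
force: [-8.0, 2.9, 20.2]
gripper_width: 0.047
```

Request:
jog_arm:
  plan:
    - {"travel":[0,0,0],"twist":0}
    - {"travel":[0,0,0],"twist":0}
    - {"travel":[0,0,0],"twist":0}
    - {"travel":[0,0,0],"twist":0}
    - {"travel":[0,0,0],"twist":0}
    - {"travel":[0,0,0.5],"twist":0}
    - {"travel":[0,0,2],"twist":0}
    - {"travel":[0,0,5],"twist":0}
    - {"travel":[0,0,9],"twist":0}
    - {"travel":[0,0,13],"twist":0}
    - {"travel":[0,0,17],"twist":0}
    - {"travel":[0,0,17],"twist":0}
    - {"travel":[0,0,17],"twist":0}
  hand: 0

```text
time: 36.85
ee_pos: [0.4111, -0.3782, 0.1928]
orientation: [-1.447, -0.824, 0.754]
force: [-0.1, 0.5, -1.0]
gripper_width: 0.0852
```

```bash
python3 look.py w11 0.4054,-0.3746,0.012,0.045 0.4054,-0.3746,0.041,0.024; python3 - <<'E'
from h import *
w=cv2.imread("pics/w11.png")[60:330,150:500]
t=optics.grab_frame("scene"); s=3
im=cv2.resize(t["image"][140:270,205:415,::-1],None,fx=2.1,fy=2.1,interpolation=cv2.INTER_CUBIC)
t2=optics.grab_frame("top"); b=t2["image"][:,:,::-1].copy()
for c,z,r in [((.48,.111),.008,.062),((.48,.111),.124,.05),((.468,-.127),.157,.041),((.688,.012),.082,.036),((.718,-.1363),.052,.025)]: circ(b,t2,c,z,r)
b=cv2.resize(b[80:230,200:440],None,fx=2,fy=2,interpolation=cv2.INTER_CUBIC)
a=np.zeros((600,800,3),np.uint8); a[:im.shape[0],:im.shape[1]]=im; a[:270,450:]=w; a[300:600,:480]=b; cv2.imwrite("pics/c11.png",a)
E
```

```text
36.85 [ 0.4111 -0.3782  0.1928] yaw 57.884126174066466 j [ 1.6984  0.4836 -1.2877  1.6773  0.4587  1.3     1.3445] F [-0.1357  0.5132 -0.988 ] 0.0852481237165157
```

View pics/c11.png

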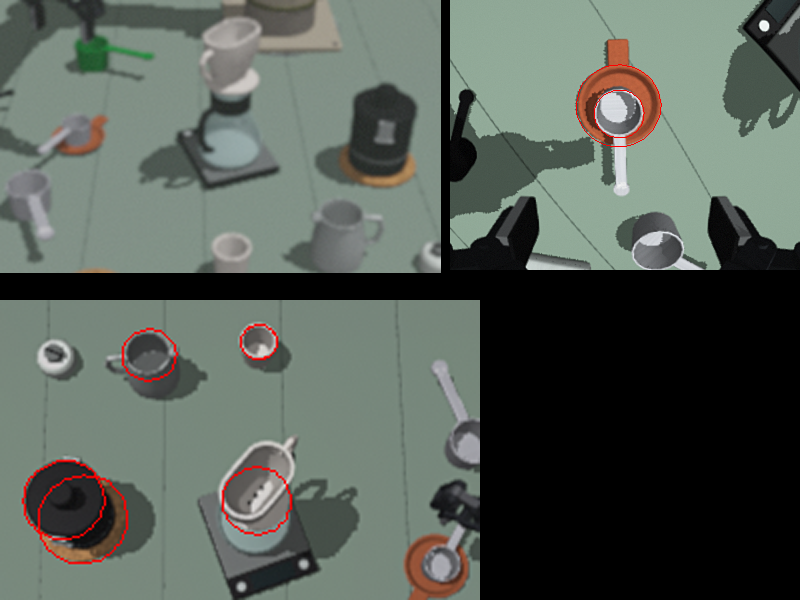

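```bash
python3 -c "
from workcell import ctrl,state
print(ctrl.hand_in(), state()['time'])"
```

```text
the job is handed in; nothing more can be done
the job is handed in; nothing more can be done
```

The coffee shelf is set up and handed in, with about 37 s of the 128 s used by my last check.

**What I did**
- The canister went to the tile, the carafe to the scale, and the canister then to the cork mat.
- The dripper is seated on the carafe and the small aluminium scoop is in its rest.
- The glass and ceramic were lowered in small steps until the wrist force showed contact, then released.

**Last checks**
- **Carafe:** its mouth ring matched the estimated middle of the plate within about 2 mm.
- **Canister:** its lid outline matched the mat's centre, with the arm clear.
- **Dripper:** contact came within about 1 mm of the predicted seated height, and it looks level.
- **Scoop:** it stands upright in the rest, with the rim within a few mm of centre.
- **Jug and cup:** both are still on their starting outlines.
- **Arm:** it was clear of everything when I handed in.

**Where measurements disagreed**
- **Scale:** the top and wrist cameras differed by about 5 mm on the plate's middle, and its length measured 140 mm against the 150 mm described. I aimed between the two plate readings, well inside the 14 mm limit.
- **Scoop landing:** it touched down with about 20 N, firmer than the other placements.

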